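Clamp a bamboo stake for sawing

ROBOT

A 7-joint arm with a two-finger parallel gripper is mounted at the origin on the work surface. World frame = base frame: x ahead of the robot, y to its left, z up, the work surface at z = 0. Lengths are in m, angles in rad, forces in N, time in s.
With the tool pointing down it reaches from about 0.425 to 0.875 m from the base axis. Payload 4.7 kg.
Tool frame: the origin (TCP) lies at the very end of the fingers, on their centre line; the grasp point (between the pads) lies 19 mm behind it; z points along the fingers, y is the line along which they close (so a half turn about z gives the same grasp; the last joint's range is limited). The gripper opens to 85 mm and grips with 20 to 120 N. Pads are 22 mm wide; open, the fingers measure 114 mm over their backs; the gripper's body (76 mm by 85 mm) begins 54 mm behind the grasp point. The pads swing forward as they close: fully open they stand 13 mm farther back than shut.
Start: joints at [1.279, 0.321, -0.07, 1.45, 0.023, 1.371, -0.057], TCP at [0.196, -0.62, 0.231] pointing down, gripper open.
Joint ranges: [-2.86, 2.86], [-0.3, 2.09], [-1.38, 1.24], [0.06, 2.45], [-1.56, 4.7], [0.09, 2.05], [-2.69, 2.69]. Speed limits (rad/s): [2.57, 2.57, 3.14, 3.14, 3.14, 3.14, 3.14].

INTERFACE

Orientations are given as a 3x3 rotation matrix whose columns are the frame's x, y, z axes.
In Python, from bench import observe, capture, get_calibration, sign_off gives the robot as it stands.
- The arm moves only by the tool carry_out, never from a script. Its argument "motion" is a list of rows, each a list of 4 numbers: the shift along the tool's x, y, z in cm, then the turn about the tool's z in rad. A call has 1 to 10 rows; each row shifts and turns the commanded pose from where the row before left it, along the tool's axes as they then stand; what a row does not reach is not made up. A row lasts 1/8 s, in which the tool goes at most 62.5 mm and 10.7 degrees, less where a joint would pass 70% of its speed; a pose out of reach is approached as far as the arm can. A call with a gripper value outside its range is refused whole. "fingers" is the finger opening in cm, from 0 to 8.54, set as the call begins (left out, the last holds). The fingers move at their own pace and stop on an object; "force" is the grip in N (left out, the last holds). Time passes only in rows, so rows that do not move let the fingers close. It gives the time, the measured TCP pose, the force, the opening and the grip force at its end, in the units of the state.
- observe(): the state, without advancing time (a new reading comes with each control period).
- capture(name): name is "scene" or "top" or "wrist"; returns (picture, depth): 400x640x3 uint8, blue, green, red; 400x640 float32, m along the optical axis (not along the pixel's ray), 0 where there is no reading.
- get_calibration(name): a dict with "camera_matrix" (3x3 intrinsics, pixels), "T" (4x4, takes a point from camera to world coordinates). Camera axes: x right, y down, z forward; pixel columns grow to the right and rows downward; lengths in m; the calibration is good to about 2 mm. The wrist camera is an equidistant fisheye: a pixel r from the principal point sees the ray r / f radians off the axis. A picture is of the moment at which its call begins: read the wrist's pose just before it. get_calibration takes no time and is no camera call; for the wrist camera it gives the pose at the moment of the call.
- sign_off(): hands the job in; it is judged then, once.
The state is a dict: "t": time; "joint_positions": joint angles; "qd": joint speeds; "joint_torque": joint torques, N m; "position": TCP position; "tcp_rot": TCP orientation; "contact_force": force on the tool from outside, world axes, zero at the start; "wrist_torque": the same for the moment, N m; "grip_width": finger opening in m; "gripper_force": force on a finger pad.
Only numpy, scipy, OpenCV 4.12 (cv2) and the standard library are available. Lean on these libraries where they do the work, as an engineer would, in place of code of your own. Each camera call takes 0.05 s, during which the arm holds its last target. There are 200 camera calls.

TASK

Get the bamboo stake ready to be sawn to length: push it along the V groove of the cutting jig until its end butts against the dark wooden stop block, then push the red handle of the toggle clamp over and down until it snaps past centre and the clamp holds the stake down. Only push: do not pick up or lift the stake out of its groove, and leave the pot, saucer, scoop and domed seed tray where they are.

Things in the scene. Friction and masses are not known exactly. Their poses are not given: they have to be found in the camera images.
- jig: Fixed cutting jig: plywood board 150 (x) by 260 (y) by 18 mm, origin at the centre of its underside. A brown rail with a V groove (45 degree faces, top 15 mm above the board) runs along y at x = +45 mm from y = -130 to +100, with a 3 mm saw kerf at y = -100. A dark stop block 56 mm wide, 42 mm high closes the groove's +y end. A zinc toggle clamp stands at y = 0.
- stop_face (a point): Centre of the stop block's face that the stake must butt against, on the axis of the seated stake (31 mm above the table). Axes as the jig's: +y points along the groove into the stop block.
- stake: Loose bamboo stake, straight, 14 mm diameter, 260 mm long, about 30 g, lying in the V groove with its tail hanging out over the -y end of the board, beyond which is bare table. Origin on its axis at mid-length; its y axis runs along it, +y toward the stop block. At the start its +y end is 20 to 60 mm short of the stop. It slides easily.
- stake_butt (a point): Centre of the stake's +y end face, the one to be butted against the stop.
- stake_tail (a point): Centre of the stake's -y end face, the free tail end (seen outside the board), 31 mm above the table.
- clamp_handle (a joint): Handle angle, rad, about the pivot. 0 = open: handle upright, arm raised. It grows as the handle swings over to the jig's -x side and down. Past about 0.3 it may sink by its own weight until the pad rests on the stake at about 0.8. From there it springs back, up to 6 N at the grip, until dead centre at 1.05; past that it snaps by itself to its stop at 1.17 = clamped, handle level.
- handle_pivot (a point): Handle pivot of the toggle clamp, 28 mm above the table; axes as the jig's. The clamp's foot is 62 by 50 mm; its arm reaches in +x over the groove, its red handle is on the -x side. All swings in the jig's x-z plane; the handle turns about the jig's -y axis.
- handle_grip (a point): Middle of the red grip, on its centre line; a round-ended bar 18 mm thick, 70 mm long. Clamped, it lies level along the jig's x, this point 62 mm to the -x side of the pivot and 24 mm above it; at angle q that offset is turned up about the pivot by 1.17 - q. Site x: along the grip toward the clamp; point z: square to the grip, out of the side to push on.
- clamp_pad: Black rubber tip (14 mm diameter) of the clamp's spindle, at the end of its arm; it presses on the top of the stake at jig y = 0 when clamped. Origin at the centre of its underside.
- pot: Bystander: grey ceramic pot, 108 mm across the rim, 100 mm high; origin at the centre of its underside.
- saucer: Bystander: orange silicone plant saucer, 132 mm across, 20 mm high; origin at the centre of its underside.
- scoop: Bystander: stainless steel scoop lying on the table, 220 mm long, 66 mm wide, 40 mm high; origin under the rear of its pan, pan toward its +x, handle toward its -x.
- dome: Bystander: black seed tray under a clear plastic humidity dome with two grey vents, 150 by 220 mm (y), 120 mm high; origin at the centre of its underside.

How it is judged:
On the way, in this order (a step that is already met when the one before it is completed fails the run):
1. the stake lies in its groove, butted against the stop block (y of stake_butt in the frame of stop_face above -0.003 m and z of stake_butt in the frame of stop_face below 0.004 m), for 0.2 s.
2. the clamp handle has snapped past centre to its stop (value of joint clamp_handle above 1.12 rad), for 0.2 s.
At the end, for the whole second after the job is handed in: The handle rests within 0.05 rad of its clamped stop, the pad presses on the stake with more than 5 N, the stake lies seated in the V groove (within 4 mm) with its end within 3 mm of the stop block, at rest (all of step 1 and value of joint clamp_handle above 1.12 rad and contact force between clamp_pad and stake above 5 N and z of stake_butt in the frame of stop_face above -0.004 m and linear speed of stake below 0.02 m/s); the robot touches nothing.
It fails at once if the stake is lifted or knocked out of its groove (z of stake in the frame of jig above 0.041 m or z of stake in the frame of jig below 0.015 m).
It fails at once if a bystander is moved, lifted or tipped (distance of any of pot, saucer, scoop, dome from where it was at the start of the episode above 0.02 m or angle between pot's own z axis and vertical above 0.3 rad).
It also fails if it takes over 51 s, if anything falls off the work surface, if the arm or the gripper's body presses on something with over 40 N, if the wrist force passes 120 N, or if a joint passes its speed limit or range.

## Working session

There is one attempt and no reset: what is moved stays moved. The work goes in short steps, Python scripts to look and compute and a tool call to move; the robot and the scene stay as the last step left them, time stands still between calls to the robot, and variables do not carry over. Pictures are saved under pics/ and viewed, at most 10 in all, crops included, and the job is handed in when it is done.

Besides the shell and the picture viewer there is one more tool, called after "Call:" as name([rows], argument=value, ...), one row to a line, values as JSON. carry_out: Moves the arm, as the interface text tells. Its arguments: {"type":"object","properties":{"motion":{"type":"array","items":{"type":"array","items":{"type":"number"}}},"fingers":{"type":"number"},"force":{"type":"number"}},"required":["motion"]}

```bash
mkdir -p pics; python3 - <<'E'
from bench import *
import cv2,numpy as np
s=observe();print(s['t'],s['position'],s['tcp_rot'])
for n in['scene','top']:
    p,d=capture(n);cv2.imwrite(f'pics/{n}0.png',p);np.save(f'{n}_d.npy',d)
    c=get_calibration(n);np.savez(f'{n}_c.npz',**c);print(n,c)
E
```

```text
0.0 [ 0.19545359 -0.61932915  0.23020293] [[ 9.53602949e-01  3.01066311e-01 -7.02036511e-04]
 [ 3.01067109e-01 -9.53601155e-01  1.85300525e-03]
 [-1.11585373e-04 -1.97839137e-03 -9.99998037e-01]]
scene {'camera_matrix': array([[445.30095519,   0.        , 323.25883418],
       [  0.        , 445.30095519, 200.2181249 ],
       [  0.        ,   0.        ,   1.        ]]), 'T': array([[ 0.10323167,  0.58727685, -0.80277589,  1.49306897],
       [ 0.99452509, -0.04778253,  0.09293367, -0.11453881],
       [ 0.01621913, -0.80797446, -0.58899424,  0.74264263],
       [ 0.        ,  0.        ,  0.        ,  1.        ]])}
top {'camera_matrix': array([[495.6355174 ,   0.        , 320.69479997],
       [  0.        , 495.6355174 , 199.85908902],
       [  0.        ,   0.        ,   1.        ]]), 'T': array([[ 0.02332922, -0.99837925,  0.05190972,  0.53229764],
       [-0.99970799, -0.02362446, -0.00508106,  0.02376582],
       [ 0.00629917, -0.05177603, -0.99863886,  1.52998434],
       [ 0.        ,  0.        ,  0.        ,  1.        ]])}
```

View pics/top0.png

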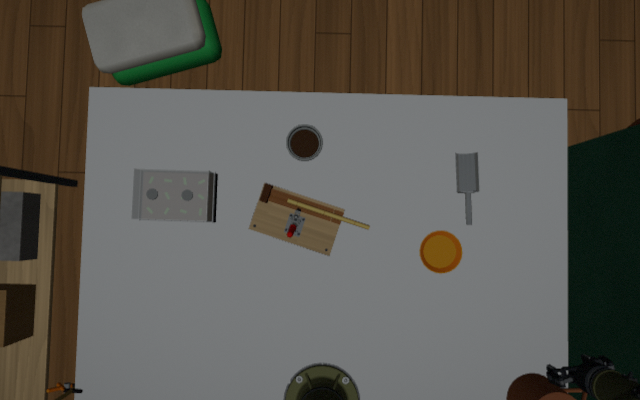

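View pics/scene0.png

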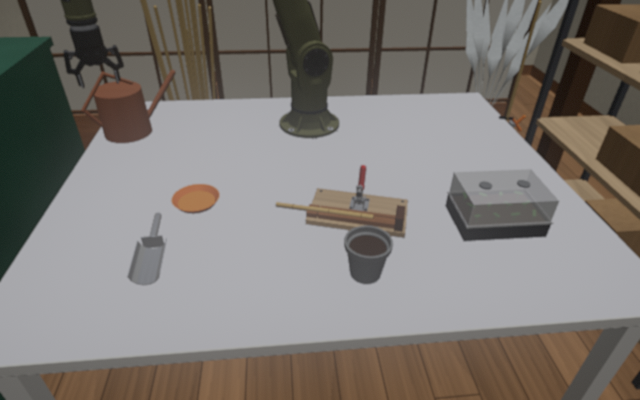

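The top view shows the jig with board corners at about (267,185), (345,212), (330,255) and (249,228). The stop is at (266,193), the stake runs from (288,201) to its tail at (369,227), and the red handle is at (292,230). The scene view confirms the handle is upright.

```bash
cat > h.py <<'E'
import numpy as np,cv2
def ray(n,uv,z):
    c=np.load(f'{n}_c.npz');K,T=c['camera_matrix'],c['T']
    uv=np.atleast_2d(np.array(uv,float));d=np.c_[uv,np.ones(len(uv))]@np.linalg.inv(K).T@T[:3,:3].T
    o=T[:3,3];return o+d*((z-o[2])/d[:,2])[:,None]
E
python3 - <<'E'
from h import *
p=cv2.imread('pics/top0.png');crop=p[170:270,235:385]
cv2.imwrite('pics/topc.png',cv2.resize(crop,None,fx=5,fy=5,interpolation=cv2.INTER_CUBIC))
h=cv2.cvtColor(p,cv2.COLOR_BGR2HSV)
roi=np.zeros(p.shape[:2],np.uint8);roi[170:270,235:385]=1
b=((h[...,1]>60)&(roi>0)).astype(np.uint8)
b2=cv2.morphologyEx(b,cv2.MORPH_OPEN,np.ones((13,13)))
c=max(cv2.findContours(b2,0,2)[0],key=cv2.contourArea);r=cv2.minAreaRect(c);print('board',r);print(ray('top',cv2.boxPoints(r),.018))
red=((h[...,0]<8)|(h[...,0]>172))&(h[...,1]>150)&(roi>0);y,x=np.nonzero(red);print('red',len(x),x.min(),x.max(),y.min(),y.max())
st=(b>0)&(b2==0);print('tail region');y,x=np.nonzero(st&(np.arange(640)[None]>344)&(np.arange(400)[:,None]>212));print(x.max(),y[x==x.max()],[(u,y[x==u].mean()) for u in (348,355,362)])
s=cv2.imread('pics/scene0.png');cv2.imwrite('pics/scc.png',cv2.resize(s[155:245,265:415],None,fx=5,fy=5,interpolation=cv2.INTER_CUBIC))
E
```

```text
board ((296.3500061035156, 218.95001220703125), (84.74903869628906, 48.38285446166992), 18.434947967529297)
[[ 0.51845133  0.23365725  0.018     ]
 [ 0.65961114  0.19124848  0.018     ]
 [ 0.58343273 -0.05634139  0.018     ]
 [ 0.44290123 -0.01277765  0.018     ]]
red 73 267 295 196 236
tail region
369 [226] [(348, np.float64(220.5)), (355, np.float64(222.5)), (362, np.float64(225.0))]
```

View pics/topc.png

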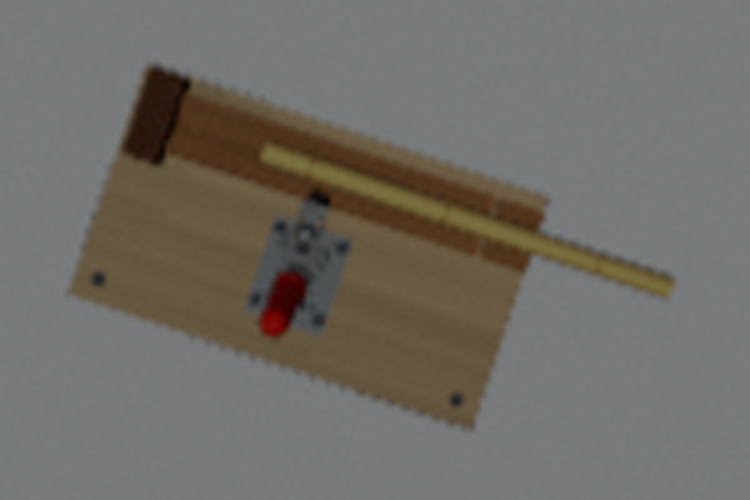

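View pics/scc.png

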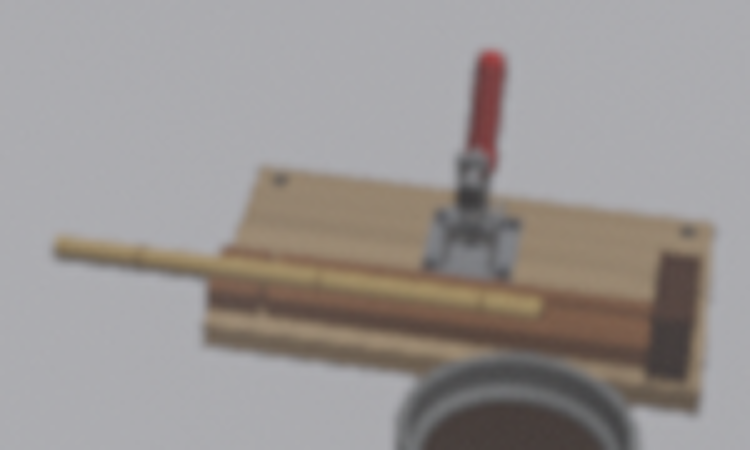

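The crops give the points that matter, in full-image pixels. The stake butt is at about (287.2,200.2) and its tail at (369.2,227.4). The board corners are (248.4,228.2), (329.4,255.8) and (344.4,209.2), and the stop face edge runs from (272.4,186) to (267.5,202). The handle leans toward the robot, above a grey foot.

```bash
cat >> h.py <<'E'
def jig():
    C=ray('top',[(248.4,228.2),(329.4,255.8),(344.4,209.2)],.018)[:,:2]
    S=ray('top',[(287.2,200.2),(369.2,227.4)],.034)[:,:2]
    y1=C[0]-C[1];y2=S[0]-S[1];y=y1/np.linalg.norm(y1)+y2/np.linalg.norm(y2);y/=np.linalg.norm(y);x=np.array([y[1],-y[0]])
    R=np.c_[x,y]
    L=np.array([(-.075,.13),(-.075,-.13),(.075,-.13)]);o=(C-L@R.T).mean(0)
    return R,o,C,S
E
python3 - <<'E'
from h import *
R,o,C,S=jig();print('o',o,'y ang',R[:,1]);print('C',(C-o)@R);print('S',(S-o)@R)
print('stopface',(ray('top',[(272.4,186),(267.5,202)],.06)[:,:2]-o)@R)
# red tip: top & scene
print('tip top@.127',(ray('top',[(290,233.5)],.127)[:,:2]-o)@R,'foot ctr',(ray('top',[(235+298/5,170+272/5)],.02)[:,:2]-o)@R)
print('pad .07',(ray('top',[(298.6,209.6)],.07)[:,:2]-o)@R)
print('pot',(ray('top',[(305,143)],.1)[:,:2]-o)@R,'dome',ray('top',[(216,198)],.05))
print('tail target TCP (40mm behind)',o+R@(np.array([.045,((S-o)@R)[1,1]-.04])))
E
```

```text
o [0.55165091 0.08823295] y ang [0.29596323 0.95519933]
C [[-0.07398732  0.1296681 ]
 [-0.07493328 -0.13059102]
 [ 0.0739206  -0.12907708]]
S [[ 0.04391994  0.04403119]
 [ 0.04486754 -0.21668162]]
stopface [[0.06918233 0.09736677]
 [0.01949425 0.09576513]]
tip top@.127 [[-0.04540495 -0.00064751]] foot ctr [[-1.83063154e-02  4.73039563e-05]]
pad .07 [[0.0273126  0.00061669]]
pot [[0.21606864 0.04361302]] dome [[0.60738917 0.32897659 0.05      ]]
tail target TCP (40mm behind) [ 0.51866656 -0.1702675 ]
```

Call:
carry_out([
  [0,0,0,0.15],
  [0,0,0,0.15],
  [0,0,0,0.15],
  [0,0,0,0.156],
  [1.5,-4,0,0],
  [1.5,-4,0,0],
  [1.5,-4,0,0],
  [1.5,-4,0,0],
  [1.5,-4,0,0],
  [1.5,-4,0,0],
], fingers=0, force=40)

```text
t: 1.35
position: [0.3532, -0.4158, 0.2309]
tcp_rot: [[0.955, -0.296, -0.0], [-0.296, -0.955, 0.0], [-0.001, -0.0, -1.0]]
contact_force: [0.5, 0.4, 0.9]
grip_width: -0.0001
gripper_force: 0.0
```

Call:
carry_out([
  [1.5,-4,0,0],
  [1.5,-4,0,0],
  [1.5,-4,0,0],
  [1.5,-4,0,0],
  [1.5,-4,0,0],
  [1.5,-4,0,0],
  [0,0,2,0],
  [0,0,2,0],
  [0,0,2,0],
  [0,0,0,0],
])

```text
t: 2.6
position: [0.5081, -0.214, 0.1694]
tcp_rot: [[0.955, -0.296, -0.004], [-0.296, -0.955, 0.002], [-0.004, -0.001, -1.0]]
contact_force: [-0.6, 0.4, 0.3]
grip_width: 0.0005
gripper_force: 0.0
```

```bash
cat >> h.py <<'E'
def st():
    from bench import observe
    s=observe();R,o,C,S=jig();p=s['position'];print('t',s['t'],'jig',(p[:2]-o)@R,'z',p[2],'F',s['contact_force'],'toolx in jig',R.T@s['tcp_rot'][:2,0],s['tcp_rot'][:,2])
E
python3 - <<'E'
from h import *
from bench import *
st()
c=get_calibration('wrist');np.savez('wrist_c.npz',**c)
p,d=capture('wrist');cv2.imwrite('pics/w1.png',p);np.save('wd.npy',d);print(c)
E
```

```text
t 2.6 jig [ 0.04786512 -0.30161452] z 0.16935721991953973 F [-0.62942019  0.39883703  0.26457996] toolx in jig [9.99991044e-01 3.58842082e-04] [-0.00387811  0.00173276 -0.99999098]
{'camera_matrix': array([[309.70691629,   0.        , 319.71366494],
       [  0.        , 309.70691629, 199.29744849],
       [  0.        ,   0.        ,   1.        ]]), 'T': array([[-0.296617  , -0.90338337, -0.30970445,  0.58745531],
       [-0.95499553,  0.28011827,  0.09755662, -0.23932853],
       [-0.00137716,  0.32470332, -0.94581492,  0.31181498],
       [ 0.        ,  0.        ,  0.        ,  1.        ]])}
```

View pics/w1.png

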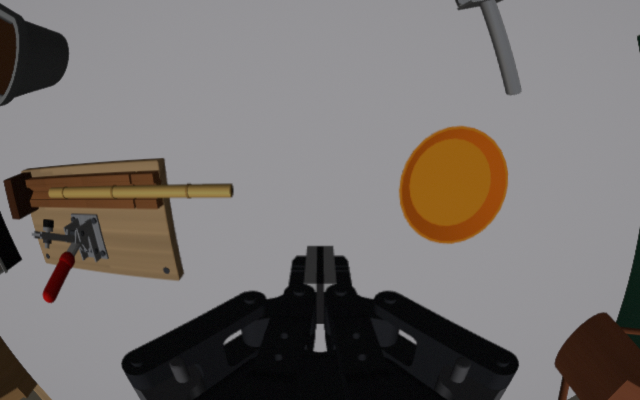

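The stake tail is at (231,190), and the shut fingers are clear of everything.

```bash
cat >> h.py <<'E'
def wray(uv,z):
    c=np.load('wrist_c.npz');K,T=c['camera_matrix'],c['T']
    a=(np.array(uv,float)-K[:2,2])/K[0,0];r=np.linalg.norm(a);d=T[:3,:3]@np.r_[a/r*np.sin(r),np.cos(r)]
    return T[:3,3]+d*(z-T[2,3])/d[2]
E
python3 - <<'E'
from h import *
R,o,C,S=jig()
for uv in [(231.5,190.5),(160,190),(52,193)]:print((wray(uv,.033)[:2]-o)@R)
print('corners',[(wray(uv,.018)[:2]-o)@R for uv in [(163,160),(181,279)]])
print('tipz?',[(wray((47,296),z)[:2]-o)@R for z in (.11,.127,.135)])
E
```

```text
[ 0.04446295 -0.21633201]
[ 0.04564449 -0.13642518]
[0.0440287  0.04104779]
corners [array([ 0.07416243, -0.13645629]), array([-0.07270998, -0.13215785])]
tipz? [array([-0.05908255,  0.02090085]), array([-0.0430585 , -0.00632329]), array([-0.03551777, -0.01913465])]
```

Call:
carry_out([
  [-0.3,0,3,0],
  [0,0,3,0],
  [0,0,3,0],
  [0,0,3,0],
  [0,0,2.7,0],
  [0,-2,0,0],
  [0,-2,0,0],
  [0,-1,0,0],
  [0,-1,0,0],
  [0,0,0,0],
])

```text
t: 3.9
position: [0.5248, -0.1559, 0.0246]
tcp_rot: [[0.956, -0.295, 0.001], [-0.295, -0.956, -0.0], [0.001, 0.0, -1.0]]
contact_force: [0.3, 0.1, -0.3]
grip_width: 0.0002
gripper_force: 0.0
```

Call:
carry_out([
  [0,-1,0,0],
  [0,-1,0,0],
  [0,-1,0,0],
  [0,-0.7,0,0],
  [0,-0.7,0,0],
  [0,-0.7,0,0],
  [0,0,0,0],
])

```text
t: 4.78
position: [0.5397, -0.1068, 0.0243]
tcp_rot: [[0.956, -0.295, 0.0], [-0.295, -0.956, 0.0], [0.0, -0.0, -1.0]]
contact_force: [-0.7, -0.5, -1.0]
grip_width: 0.0004
gripper_force: 0.0
```

```bash
python3 - <<'E'
from h import *
from bench import *
st()
R,o,C,S=jig()
p,d=capture('top');cv2.imwrite('pics/top1.png',p)
cv2.imwrite('pics/top1c.png',cv2.resize(p[170:270,235:385],None,fx=5,fy=5,interpolation=cv2.INTER_CUBIC))
E
```

```text
t 4.775 jig [ 0.04633854 -0.1898147 ] z 0.024305499406798554 F [-0.67136144 -0.48070418 -0.98579834] toolx in jig [0.99999905 0.00137382] [ 1.60742359e-04  3.18168626e-04 -9.99999936e-01]
```

View pics/top1c.png

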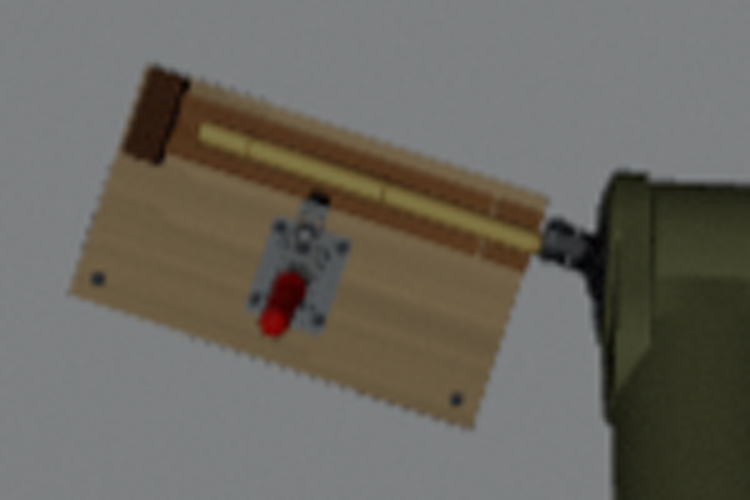

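The stake end is now at crop (200,130), and the stop face along the axis is at about (172,120). That leaves roughly 15 mm.

Call:
carry_out([
  [0,-0.5,0,0],
  [0,-0.4,0,0],
  [0,-0.2,0,0],
  [0,0,0,0],
])

```text
t: 5.32
position: [0.5428, -0.0969, 0.0243]
tcp_rot: [[0.955, -0.295, 0.0], [-0.295, -0.955, 0.0], [0.0, -0.0, -1.0]]
contact_force: [0.8, 0.1, -0.4]
grip_width: -0.0001
gripper_force: 0.0
```

Call:
carry_out([
  [0,-0.2,0,0],
  [0,-0.1,0,0],
  [0,-0.1,0,0],
  [0,0,0,0],
])

```text
t: 5.82
position: [0.544, -0.0932, 0.0243]
tcp_rot: [[0.955, -0.296, 0.0], [-0.296, -0.955, -0.0], [0.0, 0.0, -1.0]]
contact_force: [-0.4, -0.7, 0.5]
grip_width: -0.0003
gripper_force: 0.0
```

Call:
carry_out([
  [0,-0.1,0,0],
  [0,0,0,0],
  [0,0,0,0],
])

```text
t: 6.2
position: [0.5442, -0.0923, 0.0243]
tcp_rot: [[0.955, -0.296, -0.0], [-0.296, -0.955, 0.0], [-0.0, -0.0, -1.0]]
contact_force: [0.1, -0.1, -0.5]
grip_width: 0.0002
gripper_force: 0.0
```

Call:
carry_out([
  [0,-0.1,0,0],
  [0,0,0,0],
])

```text
t: 6.45
position: [0.5446, -0.0913, 0.0243]
tcp_rot: [[0.955, -0.296, 0.0], [-0.296, -0.955, -0.0], [0.0, 0.0, -1.0]]
contact_force: [-0.0, 0.6, -0.0]
grip_width: -0.0001
gripper_force: 0.1
```

Call:
carry_out([
  [0,-0.1,0,0],
  [0,0,0,0],
])

```text
t: 6.7
position: [0.5449, -0.0903, 0.0243]
tcp_rot: [[0.955, -0.296, 0.0], [-0.296, -0.955, -0.0], [0.0, 0.0, -1.0]]
contact_force: [0.3, -0.5, -0.2]
grip_width: -0.0001
gripper_force: 0.0
```

Call:
carry_out([
  [0,-0.1,0,0],
  [0,0,0,0],
])

```text
t: 6.95
position: [0.545, -0.09, 0.0243]
tcp_rot: [[0.955, -0.296, -0.0], [-0.296, -0.955, -0.001], [-0.0, 0.001, -1.0]]
contact_force: [-0.7, -1.2, 0.9]
grip_width: -0.0001
gripper_force: 0.9
```

Call:
carry_out([
  [0,-0.1,0,0],
  [0,0,0,0],
  [0,0,0,0],
])

```text
t: 7.32
position: [0.545, -0.0898, 0.0243]
tcp_rot: [[0.955, -0.297, -0.001], [-0.297, -0.955, -0.001], [-0.0, 0.002, -1.0]]
contact_force: [-1.9, -4.8, 1.9]
grip_width: 0.0002
gripper_force: 2.6
```

```bash
python3 - <<'E'
from h import *
from bench import *
st()
p,d=capture('top')
cv2.imwrite('pics/top2c.png',cv2.resize(p[170:270,235:385],None,fx=5,fy=5,interpolation=cv2.INTER_CUBIC))
E
```

```text
t 7.325 jig [ 0.04638171 -0.17204645] z 0.02425096910159596 F [-1.89455285 -4.78829796  1.88977209] toolx in jig [ 9.99999786e-01 -5.94384245e-04] [-7.20706044e-04 -1.40182315e-03 -9.99998758e-01]
```

View pics/top2c.png

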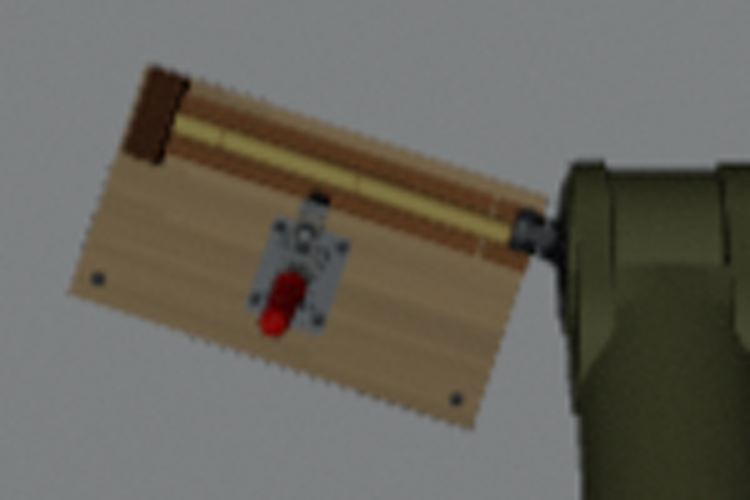

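The stake end touches the stop at crop (175,122), with about 5 N of contact. Next I back off, rise, and check the raised arm's height from the depth map.

Call:
carry_out([
  [0,0.5,0,0],
  [0,2,0,0],
  [0,2,0,0],
  [0,0,-4,0],
  [0,0,-4,0],
  [0,0,-4,0],
  [0,0,-4,0],
  [-1,-2,0,0],
])

```text
t: 8.38
position: [0.5311, -0.11, 0.1879]
tcp_rot: [[0.955, -0.298, 0.008], [-0.298, -0.955, -0.001], [0.008, -0.001, -1.0]]
contact_force: [0.6, 1.0, -1.0]
grip_width: 0.0001
gripper_force: 0.0
```

```bash
python3 - <<'E'
from h import *
from bench import *
st();R,o,C,S=jig()
for n in ('top','scene'):
    p,d=capture(n);c=get_calibration(n)
    K,T=c['camera_matrix'],c['T'];v,u=np.mgrid[:400,:640];P=np.stack([(u-K[0,2])/K[0,0]*d,(v-K[1,2])/K[1,1]*d,d],-1)@T[:3,:3].T+T[:3,3]
    j=(P[...,:2]-o)@R;m=(d>0)&(abs(j[...,1])<.02)&(abs(j[...,0]+.01)<.07)&(P[...,2]>.05)&(P[...,2]<.15)
    q=np.c_[j[m],P[...,2][m]];h=cv2.cvtColor(p,cv2.COLOR_BGR2HSV)[m];red=((h[:,0]<8)|(h[:,0]>172))&(h[:,1]>150)
    print(n,'red');print(q[red][::3].round(3).tolist());print('other',q[~red][::2].round(3).tolist())
E
```

```text
t 8.375 jig [ 0.0390709  -0.19546689] z 0.18789858769783585 F [ 0.64820293  1.02625782 -1.04643622] toolx in jig [ 0.9999691  -0.00204636] [ 0.00758153 -0.00118305 -0.99997056]
top red
[[-0.023, 0.007, 0.083], [-0.02, -0.002, 0.083], [-0.024, 0.003, 0.088], [-0.029, 0.007, 0.095], [-0.026, -0.001, 0.093], [-0.031, 0.006, 0.1], [-0.029, -0.002, 0.094], [-0.035, 0.007, 0.105], [-0.032, -0.001, 0.109], [-0.03, -0.008, 0.075], [-0.036, 0.001, 0.11], [-0.033, -0.007, 0.094], [-0.039, 0.002, 0.12], [-0.037, -0.006, 0.108], [-0.041, 0.001, 0.126], [-0.039, -0.006, 0.106], [-0.045, 0.002, 0.128], [-0.042, -0.006, 0.126], [-0.048, 0.001, 0.13], [-0.045, -0.006, 0.12], [-0.05, 0.001, 0.125], [-0.048, -0.007, 0.118], [-0.052, -0.003, 0.125]]
other [[0.03, 0.006, 0.085], [0.032, 0.001, 0.08], [0.027, 0.005, 0.091], [0.029, -0.001, 0.087], [0.022, 0.008, 0.105], [0.024, 0.003, 0.103], [0.026, -0.002, 0.092], [0.02, 0.007, 0.106], [0.021, 0.002, 0.104], [0.023, -0.003, 0.101], [0.016, 0.009, 0.102], [0.018, 0.004, 0.1], [0.02, -0.002, 0.105], [0.013, 0.009, 0.095], [0.015, 0.004, 0.093], [0.017, -
[... 2878 characters left out ...]
001, 0.09], [0.013, 0.004, 0.089], [0.021, 0.009, 0.095], [0.016, -0.006, 0.086], [0.024, -0.0, 0.093], [0.021, 0.004, 0.092], [0.018, 0.009, 0.09], [0.009, -0.007, 0.078], [0.026, -0.0, 0.091], [0.024, 0.005, 0.09], [0.014, 0.009, 0.084], [0.022, -0.005, 0.084], [0.026, 0.0, 0.088], [0.027, 0.005, 0.09], [0.01, 0.009, 0.078], [0.034, -0.001, 0.09], [0.027, 0.003, 0.086], [0.025, 0.008, 0.085], [0.03, -0.004, 0.084], [0.03, 0.001, 0.085], [0.029, 0.006, 0.085], [0.003, 0.009, 0.067], [0.026, -0.002, 0.078], [0.031, 0.004, 0.082], [-0.001, 0.006, 0.06], [-0.011, 0.011, 0.054], [-0.002, -0.004, 0.055], [-0.003, 0.009, 0.057], [-0.0, -0.007, 0.053], [-0.004, 0.009, 0.052], [0.003, 0.01, 0.051]]
```

Call:
carry_out([
  [-0.6,-4,0,0],
  [-0.7,-4,0,0],
  [-0.7,-4,0,0],
  [-0.7,-4,0,0],
  [-0.7,-3.6,0,0],
  [0,0,2,0],
  [0,0,2,0],
  [0,0,1.6,0],
  [0,0,0,0],
])

```text
t: 9.6
position: [0.5524, 0.0876, 0.1261]
tcp_rot: [[0.955, -0.295, -0.004], [-0.295, -0.955, -0.0], [-0.004, 0.001, -1.0]]
contact_force: [0.4, 0.1, 0.5]
grip_width: 0.0001
gripper_force: 0.0
```

```bash
python3 -c "from h import *;st()"
```

```text
t 9.6 jig [ 0.00093149 -0.00033775] z 0.12609760645026122 F [0.35264987 0.13262822 0.47476608] toolx in jig [9.9999205e-01 5.7462936e-04] [-4.13514497e-03 -1.63538380e-05 -9.99991450e-01]
```

Call:
carry_out([
  [-0.5,0,0.5,0],
  [-0.5,0,0.4,0],
  [-0.9,0,0.2,0],
  [-0.6,0,0.15,0],
  [-0.6,0,0.15,0],
  [-0.5,0,0.15,0],
  [-0.5,0,0.15,0],
  [0,0,0,0],
])

```text
t: 10.6
position: [0.5143, 0.1001, 0.1111]
tcp_rot: [[0.955, -0.295, -0.001], [-0.295, -0.955, -0.0], [-0.0, 0.0, -1.0]]
contact_force: [0.3, -0.6, -1.1]
grip_width: -0.0
gripper_force: 0.0
```

```bash
python3 -c "
from h import *;st()
from bench import *
p,d=capture('scene');cv2.imwrite('pics/s3.png',cv2.resize(p[100:245,265:465],None,fx=4,fy=4,interpolation=cv2.INTER_CUBIC))"
```

```text
t 10.6 jig [-0.0392146   0.00024021] z 0.11106639273649191 F [ 0.32806207 -0.63074272 -1.05394208] toolx in jig [9.99999685e-01 6.40655294e-04] [-5.67187990e-04 -2.45025790e-04 -9.99999809e-01]
```

View pics/s3.png

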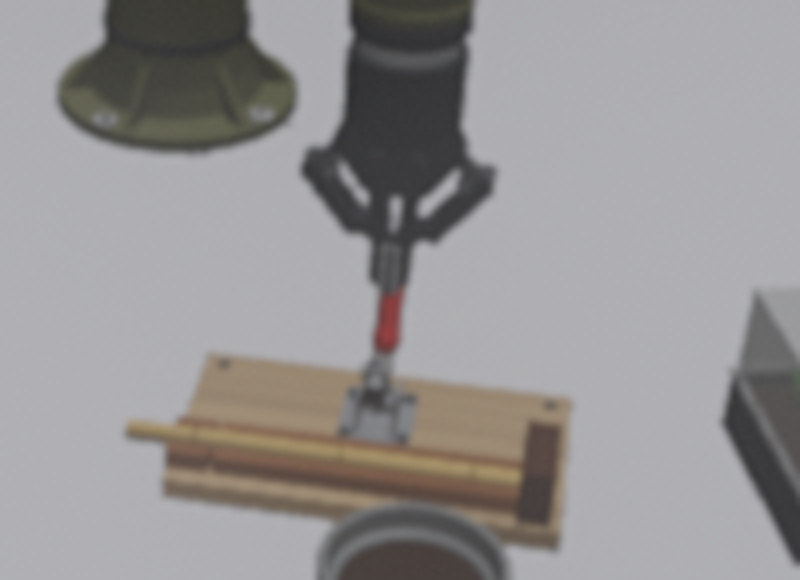

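The fingertips are on the handle's push side at crop (390,290), the handle is starting to swing, and the stake is still butted at crop (520,470). I'll continue along the arc.

Call:
carry_out([
  [-0.8,0,0.35,0],
  [-0.8,0,0.4,0],
  [-0.8,0,0.4,0],
  [-0.5,0,0.4,0],
  [-0.5,0,0.4,0],
  [-0.5,0,0.4,0],
  [0,0,0,0],
])

```text
t: 11.52
position: [0.4769, 0.1115, 0.0874]
tcp_rot: [[0.955, -0.295, -0.001], [-0.295, -0.955, -0.0], [-0.001, 0.001, -1.0]]
contact_force: [-0.7, 1.4, -0.4]
grip_width: -0.0002
gripper_force: 0.0
```

Call:
carry_out([
  [-0.4,0,0.5,0],
  [-0.4,0,0.5,0],
  [-0.3,0,0.5,0],
  [-0.2,0,0.3,0],
  [0,0,0,0],
  [0,0,0,0],
])

```text
t: 12.28
position: [0.4652, 0.1151, 0.0697]
tcp_rot: [[0.955, -0.296, 0.0], [-0.296, -0.955, -0.0], [0.0, 0.0, -1.0]]
contact_force: [-0.9, -0.0, 0.3]
grip_width: -0.0001
gripper_force: 0.0
```

```bash
python3 -c "
from h import *;st()"
```

```text
t 12.275 jig [-0.09055367  0.00010808] z 0.06965174438171093 F [-0.9261489  -0.02917757  0.29331162] toolx in jig [9.99999988e-01 1.46785579e-04] [ 7.62344859e-06 -1.68764576e-04 -9.99999986e-01]
```

Call:
carry_out([
  [0,0,0.3,0],
  [0,0,0.2,0],
  [0,0,0.2,0],
  [0,0,0,0],
])

```text
t: 12.78
position: [0.465, 0.1153, 0.0626]
tcp_rot: [[0.955, -0.296, -0.0], [-0.296, -0.955, -0.0], [-0.0, 0.0, -1.0]]
contact_force: [0.6, -0.3, -0.1]
grip_width: 0.0001
gripper_force: 0.0
```

Call:
carry_out([
  [0,0,0.1,0],
  [0,0,0.1,0],
  [0,0,0,0],
])

```text
t: 13.15
position: [0.4652, 0.1154, 0.061]
tcp_rot: [[0.955, -0.296, 0.0], [-0.296, -0.955, -0.0], [0.0, 0.0, -1.0]]
contact_force: [-1.1, 1.0, 2.8]
grip_width: -0.0002
gripper_force: 0.9
```

Contact at z = 0.061 is the height of the clamped grip's top. I'll retreat and check.

Call:
carry_out([
  [0,0,-0.5,0],
  [0,0,-2,0],
  [0,0,-4,0],
  [0,0,-4,0],
  [-0.5,3,-3,0],
  [0,5,0,0],
  [0,5,0,0],
  [0,5,0,0],
  [0,0,0,0],
])

```text
t: 14.28
position: [0.4059, -0.0587, 0.196]
tcp_rot: [[0.953, -0.302, 0.0], [-0.302, -0.953, -0.001], [0.0, 0.001, -1.0]]
contact_force: [0.3, 1.1, 0.2]
grip_width: 0.0002
gripper_force: 0.0
```

```bash
python3 -c "
from h import *;st()
from bench import *
a,_=capture('scene');b,_=capture('top')
f=lambda p,y,x:cv2.resize(p[y:y+90,x:x+150],None,fx=5,fy=5,interpolation=cv2.INTER_CUBIC)[:,:700]
cv2.imwrite('pics/end.png',cv2.resize(np.vstack([f(a,160,270),f(b,175,240)]),None,fx=.65,fy=.65))"
```

```text
t 14.275 jig [-0.09570725 -0.18343655] z 0.19595456556139335 F [0.295462   1.14449904 0.15765331] toolx in jig [ 0.99997672 -0.00681351] [ 6.99539723e-05 -9.57356082e-04 -9.99999539e-01]
```

View pics/end.png

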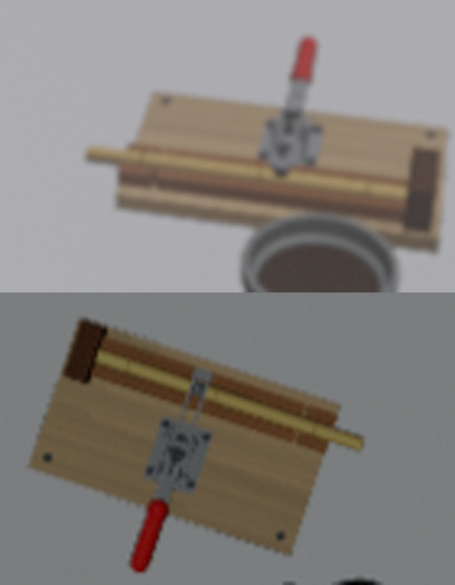

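The handle lies level toward the robot (lower panel, (150,535)). The pad is on the stake at (200,385), and the stake end is against the stop at (98,355). The robot is clear.

```bash
python3 -c "
from bench import *
print(sign_off())"
```

```text
the job is handed in; nothing more can be done
None
```

The stake is butted against the stop block, the toggle clamp has snapped shut onto it, and the job was handed in at about 14 s of the 51 s; the final pictures agree, but sign-off returned no verdict and I had no direct reading of the clamping force.

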